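# Free a seized slide bolt under a hood

## Robot

A 7-joint arm with a two-finger parallel gripper is mounted at the origin on a cart in front of the work surface, level with it; the furniture and walls round the work are solid. World frame = base frame: x ahead of the robot, y to its left, z up, the work surface at z = 0. Lengths are in m, angles in rad, forces in N, time in s.
With the tool pointing down it reaches from about 0.425 to 1.025 m from the base axis. Payload 3.6 kg.
Tool frame: the origin (TCP) lies at the very end of the fingers, on their centre line; the grasp point (between the pads) lies 19 mm behind it; z points along the fingers, y is the direction in which the jaws open and shut (so a half turn about z gives the same grasp; the last joint's range is limited). The gripper opens to 85 mm and grips with 20 to 120 N. Pads are 22 mm wide; open, the fingers measure 114 mm over their backs; the gripper's body (76 mm by 85 mm) begins 54 mm behind the grasp point. The pads swing forward as they close: fully open they stand 13 mm farther back than shut.
Start: joints at [-1.196, 0.591, 0.048, 1.609, -0.033, 0.943, -0.034], TCP at [0.328, 0.647, 0.231] pointing down, gripper open.
Joint ranges: [-2.69, 2.69], [-0.47, 2.24], [-1.27, 1.36], [0.19, 2.51], [-1.53, 4.68], [0.08, 2.07], [-3.09, 3.09]. Speed limits (rad/s): [2.57, 2.57, 3.14, 3.14, 3.14, 3.14, 3.14].

## Interface

Orientations are given as a rotation vector (axis times angle).
In Python, from rig import manip gives the robot as it stands. The module is installed in compiled form; this text tells all that it offers.
- The arm moves only by the tool play_rows, never from a script. Its argument "targets" is a list that holds one entry, the list of rows, each a list of 7 numbers: the shift along the tool's x, y, z in mm, then the turn, a rotation vector about the tool's x, y, z in rad, then the opening, from -1 (shut) to 1 (fully open). A call has 1 to 12 rows; each row shifts and turns the pose as measured when the row begins, along the tool's axes as they then stand; what a row does not reach is not made up. A row lasts 1/8 s, in which the tool goes at most 62.5 mm and 10.7 degrees, less where a joint would pass 70% of its speed; a pose out of reach is approached as far as the arm can. A call with a gripper value outside its range is refused whole. The fingers move at their own pace and stop on an object; "force" is the grip in N (left out, the last holds). Time passes only in rows, so rows that do not move let the fingers close. It gives the time, the measured TCP pose, the force and the opening at its end, in the units of the state.
- manip.get_obs(): the state, without advancing time (a new reading comes with each control period).
- manip.camera(name): name is "side" or "top"; returns a dict with "image" (400x640x3 uint8, blue, green, red), "mtx" (3x3 intrinsics, pixels), "R" (3x3) and "t" (3): a world point X has camera coordinates R X + t. Camera axes: x right, y down, z forward; pixel columns grow to the right and rows downward; lengths in m; the calibration is good to about 2 mm. A picture is of the moment at which its call begins. There is no depth.
- manip.job_done(): hands the job in, once; it reports no verdict.
The state is a dict: "clock": time; "joint_pos": joint angles; "joint_velocities": joint speeds; "joint_efforts": joint torques, N m; "tcp_pos": TCP position; "ee_rot": TCP orientation; "force": force on the tool from outside, world axes, zero at the start; "wrist_torque": the same for the moment, N m; "finger_gap": finger opening in m.
Only numpy, scipy, OpenCV 4.12 (cv2) and the standard library are available. Lean on these libraries where they do the work, as an engineer would, in place of code of your own. Each camera call takes 0.05 s, during which the arm holds its last target.

## Task

The rusted slide bolt on the sloping front of the grey lock box has seized half-way. Take it by its red knob and work it loose with short strokes back and forth, easing off and going the other way whenever it sticks rather than forcing it, until it runs; then draw it fully open once (to the left as you face the front, away from the keeper), push it fully home into the keeper and let go. The box only stands loose on the bench: it must stay within a centimetre of its place, and the other things are to be left alone.

Things in the scene. Friction and masses are not known exactly. Their poses are not given: they have to be found in the camera images.
- bolt (a joint): Bolt travel along the box's y, m: 0 home (end stop), 0.060 open (end stop). Seized near 0.030, drags 5 N. Rust stops it hard 6 to 15 mm either side; each stroke to the stop on one side, then the other, shifts the stops 3 to 5 mm outward; pushing on at one stop gains nothing. On the 4th to 7th stroke it breaks through, towards home, then runs freely. 10 to 12 N suffices.
- knob (a point): Middle of the red knob's grip, 44 mm out of the front along its normal, at (x -71, z 104) mm of the box and y -30 (bolt home) to +30 mm (open). Knob: 20 mm thick cylinder, axis along the front's normal, from 25 to 61 mm out of the front. Below it the rod's channel stands up to 18 mm out of the front, the keeper at its home (-y) end 20 mm.
- hood_edge (a point): Middle of the front edge of the box's thin hood (4 to 7 mm thick), which spans the box's width and overhangs the sloping front; at (x -61, z 172) mm of the box. It bars the knob from straight above: reach under it along the front's normal, tool 30 to 45 degrees from vertical.
- lock_box: Grey steel lock box, 260 wide (y) x 170 deep (x) x 174 mm high, 4.2 kg, loose on the bench; slides at 20 to 28 N. Origin: centre of underside; x to its back, y to its left seen from the front, z up. Its front (-x side, turned to the robot's left here) slopes from (x -85, z 35) to (x -1, z 106) mm: outward normal 40 deg from vertical, leaning to -x.
- buffer_bottle: White bottle with a yellow cap, 60 mm in diameter, 118 mm high, a bystander; origin: centre of its underside.
- screwdriver: Screwdriver with a red handle, 200 mm long, lying on the bench, a bystander; origin under its middle.
- timer: White bench timer, 62 x 62 x 22 mm, a bystander; origin: centre of its underside.

How it is judged:
By the outcome, as a careful person would: the job done as asked, in the order asked, and still so for the second after the job is handed in, with the robot touching nothing.
It also fails if it takes over 51 s, if anything falls off the work surface, if the arm or the gripper's body presses on something with over 40 N, if the wrist force passes 120 N, or if a joint passes its speed limit or range.

## Working session

There is one attempt and no reset: what is moved stays moved. The work goes in short steps, Python scripts to look and compute and a tool call to move; the robot and the scene stay as the last step left them, time stands still between calls to the robot, and variables do not carry over. Pictures are saved under pics/ and viewed, and the job is handed in when it is done.

Besides the shell and the picture viewer there is one more tool, called after "Emit:" as a command line: name --argument value ..., lists and objects as JSON in quotes. play_rows: Moves the arm, as the interface text tells. Its arguments: {"type":"object","properties":{"targets":{"type":"array","items":{"type":"array","items":{"type":"array","items":{"type":"number"}}}},"force":{"type":"number"}},"required":["targets"]}

```bash
mkdir -p pics
python3 - <<'E'
from rig import manip
import cv2,numpy as np
o=manip.get_obs(); print(o)
for n in("side","top"):
    c=manip.camera(n); cv2.imwrite(f"pics/{n}0.png",c["image"]); print(n,c["mtx"],c["R"],c["t"])
    np.savez(f"{n}0.npz",**c)
E
```

```text
{'clock': 0.0, 'joint_pos': array([-1.19547031,  0.59212468,  0.04826348,  1.6098786 , -0.03328195,
        0.94267188, -0.0336476 ]), 'joint_velocities': array([ 0.00053767, -0.00043724,  0.000417  , -0.00031013,  0.00034397,
       -0.00094441,  0.00075891]), 'joint_efforts': array([-5.12608733e-05, -5.48679471e+01,  1.54664777e+00, -1.98116881e+01,
        9.41985694e-03,  8.77793762e-03, -6.38707519e-06]), 'tcp_pos': array([0.32717827, 0.64602399, 0.23011492]), 'ee_rot': array([-0.72934585, -3.05533652,  0.00352114]), 'force': array([-0.51390512,  0.24543024,  0.44975662]), 'wrist_torque': array([-0.03331368,  0.03808327,  0.03815956]), 'finger_gap': 0.08563700257107078}
side [[505.53610493   0.         327.46645988]
 [  0.         505.53610493 199.00138682]
 [  0.           0.           1.        ]] [[-0.90736291  0.41967569 -0.0237668 ]
 [ 0.25634912  0.50766014 -0.82253651]
 [-0.33313313 -0.75243172 -0.56821548]] [ 0.40027461 -0.13264745  1.70325524]
top [[458.73379359   0.         321.41090996]
 [  0.         458.73379359 195.1589972 ]
 [  0.           0.           1.        ]] [[ 0.45756224 -0.88916417  0.00488663]
 [-0.68664075 -0.3568251  -0.63340376]
 [ 0.5649436   0.28646629 -0.77380604]] [-0.06389995  0.52151295  0.94411117]
```

View pics/side0.png

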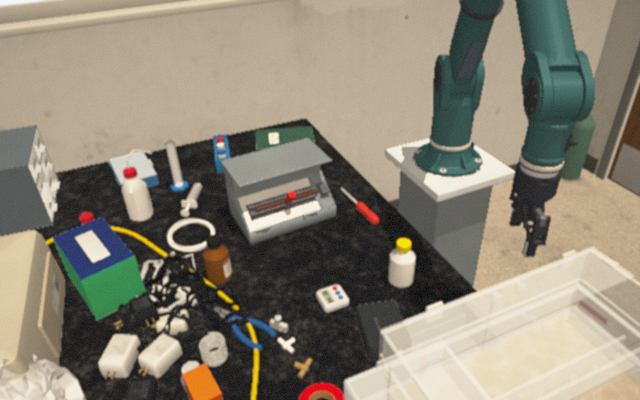

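View pics/top0.png

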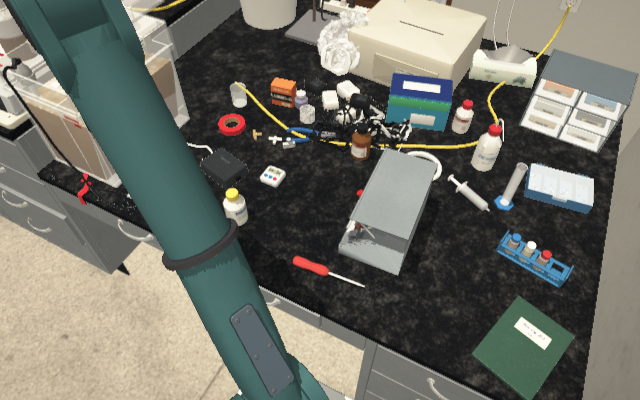

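The side view shows the box at about (275,190) px with its sloping front to the camera and the knob near (292,196). The screwdriver is right of it, near (365,208). The top view shows the hood around (390,210), with the knob peeping out near (361,194).

Run:
```python
import cv2
a=cv2.imread("pics/side0.png")[130:250,210:350]; cv2.imwrite("pics/side0c.png",cv2.resize(a,None,fx=5.6,fy=5,interpolation=cv2.INTER_CUBIC)[:, :])
cv2.imwrite("pics/side0c.png",cv2.resize(a,None,fx=5,fy=5,interpolation=cv2.INTER_CUBIC))
a=cv2.imread("pics/top0.png")[140:280,325:445]; cv2.imwrite("pics/top0c.png",cv2.resize(a,None,fx=4,fy=4,interpolation=cv2.INTER_CUBIC))
```

```text
(no output)
```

View pics/side0c.png

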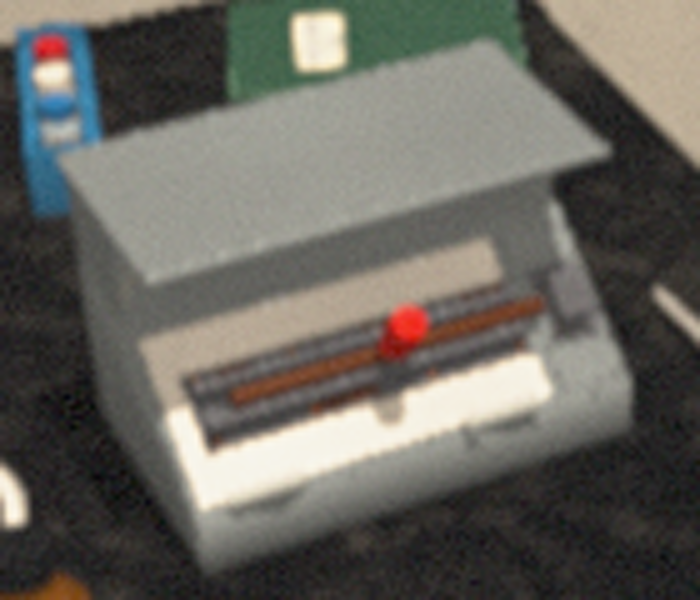

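View pics/top0c.png

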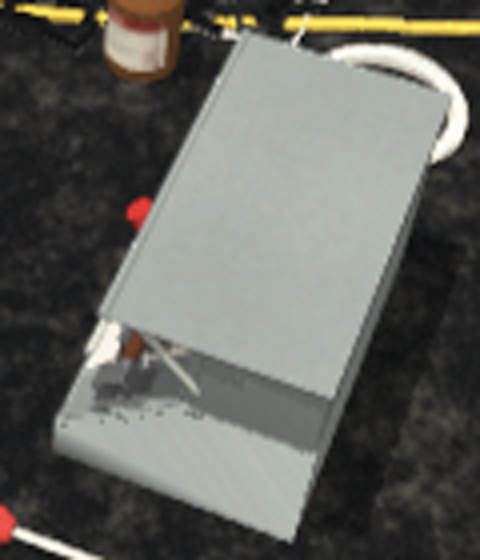

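```bash
cat > h.py <<'E'
import numpy as np,cv2
from scipy.optimize import least_squares
C={n:dict(np.load(f"{n}0.npz")) for n in("side","top")}
def proj(n,X):
    c=C[n]; p=(c["R"]@np.atleast_2d(X).T).T+c["t"]; p=p@c["mtx"].T; return p[:,:2]/p[:,2:]
def w(P,q):
    x,y,a=q; c,s=np.cos(a),np.sin(a); P=np.atleast_2d(P)/1000.
    return np.c_[x+c*P[:,0]-s*P[:,1],y+s*P[:,0]+c*P[:,1],P[:,2]]
def tri(ps,pt):
    f=lambda X:np.r_[proj("side",X)[0]-ps,proj("top",X)[0]-pt]
    r=least_squares(f,[.6,.1,.1]); return r.x,r.fun
S=lambda u,v:(210+u/5-.4,130+v/5-.4)
T=lambda u,v:(325+u/4-.4,140+v/4-.4)
E
python3 - <<'E'
from h import *
so=[((-61,130,172),S(150,281)),((-61,-130,172),S(610,152)),((-85,130,0),S(205,574)),((-85,-130,35),S(632,375))]
to=[((-61,130,174),T(240,33)),((85,130,174),T(450,95)),((85,-130,174),T(335,398)),((-61,-130,174),T(100,318)),((85,-130,0),T(292,542))]
print("knob",tri(S(408,325),T(140,213)),"hood L",tri(S(150,280),T(240,33)),"hood R",tri(S(610,152),T(100,318)))
def f(q): return np.r_[(proj("side",w([a for a,_ in so],q))-[b for _,b in so]).ravel(),(proj("top",w([a for a,_ in to],q))-[b for _,b in to]).ravel()]
for a in np.arange(-3,3,1.):
    r=least_squares(f,[.65,.05,a],loss="soft_l1"); print(r.x,r.cost)
    if a==-3 or r.cost<best.cost: best=r
q=best.x; print(q,np.degrees(q[2])); print(f(q).reshape(-1,2).round(1))
for d in (44,61): 
  for y in(-30,0,30):
    P=np.array([-71,y,104])+(d-44)*np.array([-np.sin(np.radians(40)),0,np.cos(np.radians(40))])
    X=w(P,q); print(d,y,X.round(4),proj("side",X),proj("top",X))
np.save("q.npy",q)
E
```

```text
knob (array([0.60010786, 0.12173843, 0.11472189]), array([ 0.27140417,  0.13217785,  0.24967052, -0.17274468])) hood L (array([0.73094219, 0.10979748, 0.17467996]), array([ 0.42703807,  0.26261637,  0.41508618, -0.34665588])) hood R (array([0.46799   , 0.09396398, 0.17206233]), array([-0.10692126, -0.04605071, -0.08675884,  0.05468692]))
[ 0.60344788  0.04110117 -1.51267343] 3.019705537540178
[ 0.60344788  0.04110117 -1.51267343] 3.0197055375401964
[ 0.60344788  0.04110117 -1.51267344] 3.0197055375409416
[ 0.60344788  0.04110117 -1.51267343] 3.019705537540235
[ 0.60344788  0.04110117 -1.51267343] 3.0197055375402044
[0.60344788 0.04110117 4.77051188] 3.0197055375402035
[ 0.60344788  0.04110117 -1.51267343] -86.6698031911925
[[ 1.   0.8]
 [-0.7  0.2]
 [ 0.9 -0.1]
 [-0.2  1. ]
 [ 0.3  0.1]
 [ 0.1  0.6]
 [-0.1 -0.5]
 [ 0.1 -1.1]
 [ 0.6  0.8]]
44 -30 [[0.5694 0.1102 0.104 ]] [[300.7208763  193.00479393]] [[358.77378445 204.71441977]]
44 0 [[0.5993 0.112  0.104 ]] [[290.67117745 196.13716656]] [[362.76365691 196.70557127]]
44 30 [[0.6293 0.1137 0.104 ]] [[280.45328252 199.32196392]] [[366.64248312 188.91962529]]
61 -30 [[0.5687 0.1211 0.117 ]] [[302.22320704 190.94743919]] [[355.2348853  200.33285894]]
61 0 [[0.5987 0.1229 0.117 ]] [[292.07106471 194.09840373]] [[359.29877022 192.33849477]]
61 30 [[0.6286 0.1246 0.117 ]] [[281.74705009 197.30271302]] [[363.24888449 184.56793714]]
```

```bash
cat >> h.py <<'E'
from scipy.spatial.transform import Rotation as Ro
try: q=np.load("q.npy")
except Exception: q=None
if q is not None:
    bx=np.array([np.cos(q[2]),np.sin(q[2]),0]); by=np.array([-bx[1],bx[0],0])
    t40=np.radians(40); n=-np.sin(t40)*bx+np.cos(t40)*np.array([0,0,1])
    Rt=np.c_[np.cross(by,-n),by,-n]
    def tcp(y,out):  # TCP for bolt y (mm), TCP distance out of the front (mm)
        return w((-71,y,104),q)[0]+n*(out-44)/1000
def plan(p0,R0,p1,R1,N):
    """rows (mm,rad) for straight line + slerp in N steps"""
    rv=(R0.inv()*R1).as_rotvec()/N; rows=[]
    for i in range(N):
        Ri=R0*Ro.from_rotvec(rv*i); d=Ri.inv().apply((p1-p0)/N)*1000
        rows.append([*d.round(1),*rv.round(3)])
    return rows
E
python3 - <<'E'
from h import *
from rig import manip
o=manip.get_obs()
print("bottle cap/base",tri((403,243),(232,193)), "screwdriver",tri((365,211),(311,267)))
R0=Ro.from_rotvec(o["ee_rot"]);p0=o["tcp_pos"]
print(n,by,Rt); print(Ro.from_matrix(Rt).as_rotvec())
print("rel",(R0.inv()*Ro.from_matrix(Rt)).as_rotvec(),"grasp",tcp(1,27),"stand",tcp(1,120), tcp(1,180))
for r in plan(p0,R0,tcp(1,180),Ro.from_matrix(Rt),12): print(r)
E
```

```text
bottle cap/base (array([0.44159729, 0.42475969, 0.11453956]), array([ 0.04048445,  0.00862276,  0.04423137, -0.01771491])) screwdriver (array([0.39187489, 0.15766753, 0.0152727 ]), array([ 1.11733609,  0.34375337,  0.95554492, -0.47670889]))
[-0.03733965  0.64170216  0.76604444] [0.99831134 0.05809018 0.        ] [[-0.04449966  0.99831134  0.03733965]
 [ 0.76475085  0.05809018 -0.64170216]
 [-0.64278761  0.         -0.76604444]]
[ 1.75691084  1.86211458 -0.63946325]
rel [ 0.36208677 -0.63139819  1.00021302] grasp [0.60095656 0.10113043 0.09097724] stand [0.59748398 0.16080873 0.16221938] [0.5952436  0.19931086 0.20818204]
[np.float64(-36.7), np.float64(-23.1), np.float64(1.9), np.float64(0.03), np.float64(-0.053), np.float64(0.083)]
[np.float64(-38.4), np.float64(-19.9), np.float64(4.5), np.float64(0.03), np.float64(-0.053), np.float64(0.083)]
[np.float64(-39.6), np.float64(-16.5), np.float64(7.1), np.float64(0.03), np.float64(-0.053), np.float64(0.083)]
[np.float64(-40.4), np.float64(-12.9), np.float64(9.7), np.float64(0.03), np.float64(-0.053), np.float64(0.083)]
[np.float64(-40.7)
[... 182 characters left out ...]
.053), np.float64(0.083)]
[np.float64(-40.1), np.float64(-1.5), np.float64(16.7), np.float64(0.03), np.float64(-0.053), np.float64(0.083)]
[np.float64(-39.1), np.float64(2.3), np.float64(18.8), np.float64(0.03), np.float64(-0.053), np.float64(0.083)]
[np.float64(-37.7), np.float64(6.1), np.float64(20.7), np.float64(0.03), np.float64(-0.053), np.float64(0.083)]
[np.float64(-35.9), np.float64(9.8), np.float64(22.4), np.float64(0.03), np.float64(-0.053), np.float64(0.083)]
[np.float64(-33.7), np.float64(13.4), np.float64(23.9), np.float64(0.03), np.float64(-0.053), np.float64(0.083)]
[np.float64(-31.2), np.float64(16.9), np.float64(25.1), np.float64(0.03), np.float64(-0.053), np.float64(0.083)]
```

Emit:
play_rows --targets '[[[-36,-22,-10,0.03,-0.053,0.083,1],[-38,-20,-8,0.03,-0.053,0.083,1],[-40,-16,-6,0.03,-0.053,0.083,1],[-40,-13,-3,0.03,-0.053,0.083,1],[-40,-9,0,0.03,-0.053,0.083,1],[-40,-5,5,0.03,-0.053,0.083,1]]]' --force 40

```text
clock: 0.85
tcp_pos: [0.4542, 0.4297, 0.2885]
ee_rot: [1.341, 2.512, -0.377]
force: [0.6, -0.2, 0.3]
finger_gap: 0.0854
```

```bash
cat > go.py <<'E'
import sys
from h import *
from rig import manip
y,out,N=map(float,sys.argv[1:4])
o=manip.get_obs(); R0=Ro.from_rotvec(o["ee_rot"]);p0=o["tcp_pos"]
d=p0-w((-71,0,104),q)[0]
print("t",round(o["clock"],2),"joints",o["joint_pos"].round(2),"gap",round(o["finger_gap"]*1000,1),"F box-y",round(o["force"]@by,1),"F n",round(o["force"]@n,1),"boltframe y,out,up",(1000*np.array([d@by,d@n,d@np.cross(n,by)])+[0,44,0]).round(1))
for r in plan(p0,R0,tcp(y,out),Ro.from_matrix(Rt),int(N)): print([float(v) for v in r])
E
python3 go.py 1 180 8
```

```text
t 0.85 joints [-1.21  0.52  0.35  1.69  0.16  1.17 -0.37] gap 85.4 F box-y 0.6 F n 0.1 boltframe y,out,up [-126.4  394.6  130.8]
[-28.0, 0.3, 21.4, 0.022, -0.038, 0.062]
[-27.1, 2.5, 22.4, 0.022, -0.038, 0.062]
[-26.0, 4.6, 23.3, 0.022, -0.038, 0.062]
[-24.8, 6.7, 24.2, 0.022, -0.038, 0.062]
[-23.4, 8.7, 24.9, 0.022, -0.038, 0.062]
[-21.8, 10.7, 25.5, 0.022, -0.038, 0.062]
[-20.1, 12.5, 26.1, 0.022, -0.038, 0.062]
[-18.3, 14.3, 26.5, 0.022, -0.038, 0.062]
```

Emit:
play_rows --targets '[[[-28,0,20,0.022,-0.038,0.062,1],[-27,3,21,0.022,-0.038,0.062,1],[-26,5,22,0.022,-0.038,0.062,1],[-25,7,24,0.022,-0.038,0.062,1],[-23,9,25,0.022,-0.038,0.062,1],[-22,11,26,0.022,-0.038,0.062,1]]]'

```text
clock: 1.6
tcp_pos: [0.5648, 0.2476, 0.2272]
ee_rot: [1.684, 2.003, -0.595]
force: [0.1, 0.2, 0.2]
finger_gap: 0.0856
```

```bash
python3 go.py 1 150 4
```

```text
t 1.6 joints [-1.08  0.68  0.54  1.75  0.25  1.11 -0.56] gap 85.6 F box-y 0.1 F n 0.3 boltframe y,out,up [-26.6 226.7  26.1]
[-8.3, 5.5, 18.9, 0.009, -0.015, 0.026]
[-7.9, 5.8, 19.0, 0.009, -0.015, 0.026]
[-7.4, 6.2, 19.1, 0.009, -0.015, 0.026]
[-7.0, 6.6, 19.1, 0.009, -0.015, 0.026]
```

Emit:
play_rows --targets '[[[-8,6,19,0.009,-0.015,0.026,1],[-8,6,19,0.009,-0.015,0.026,1],[-7,6,19,0.009,-0.015,0.026,1],[-7,6,19,0.009,-0.015,0.026,1],[0,0,0,0,0,0,1]]]'

```text
clock: 2.22
tcp_pos: [0.5984, 0.173, 0.1809]
ee_rot: [1.766, 1.846, -0.649]
force: [-0.9, 0.2, -0.0]
finger_gap: 0.0852
```

```bash
python3 go.py 1 120 2
python3 - <<'E'
from rig import manip
import cv2
cv2.imwrite("pics/s1.png",cv2.resize(manip.camera("side")["image"][60:260,190:430],None,fx=3,fy=3,interpolation=cv2.INTER_CUBIC))
E
```

```text
t 2.23 joints [-1.    0.78  0.59  1.77  0.26  1.03 -0.62] gap 85.2 F box-y -0.9 F n 0.2 boltframe y,out,up [  2.6 142.1  -2.8]
[1.5, -0.7, 11.0, -0.004, 0.004, -0.005]
[1.4, -0.8, 11.0, -0.004, 0.004, -0.005]
```

View pics/s1.png

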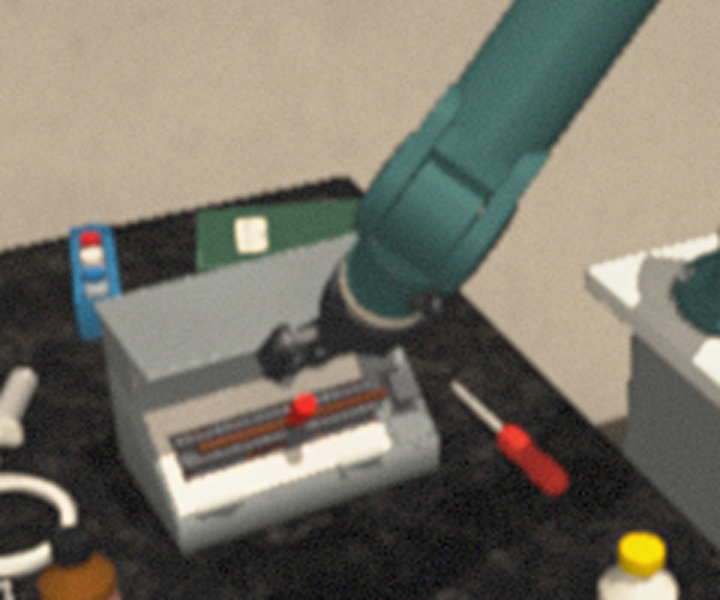

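The gripper (about (285,350) to (390,330) in the crop) hangs in front of the hood, in line with the knob at (303,406), and the hood is clear. I'll go in.

Emit:
play_rows --targets '[[[1,-1,18,-0.004,0.004,-0.005,1],[1,-1,18,-0.004,0.004,-0.005,1],[1,0,16,0,0,0,1],[0,0,14,0,0,0,1]]]'

```text
clock: 2.78
tcp_pos: [0.6008, 0.1398, 0.1285]
ee_rot: [1.753, 1.872, -0.622]
force: [1.0, 0.3, 0.1]
finger_gap: 0.0853
```

```bash
python3 go.py 1 28 4
```

```text
t 2.77 joints [-0.96  0.83  0.58  1.84  0.27  0.88 -0.62] gap 85.3 F box-y 1.0 F n 0.2 boltframe y,out,up [ 3.  80.5  5.5]
[-1.5, -0.7, 13.1, 0.003, -0.002, 0.001]
[-1.5, -0.6, 13.1, 0.003, -0.002, 0.001]
[-1.4, -0.6, 13.1, 0.003, -0.002, 0.001]
[-1.4, -0.5, 13.1, 0.003, -0.002, 0.001]
```

Emit:
play_rows --targets '[[[-3,-1,10,0.005,-0.004,0.002,1],[-2,-1,12,0.005,-0.004,0.002,1],[-1,0,12,0,0,0,1],[0,0,10,0,0,0,1]]]'

```text
clock: 3.28
tcp_pos: [0.6014, 0.1052, 0.0967]
ee_rot: [1.758, 1.862, -0.637]
force: [-0.1, 0.4, -0.8]
finger_gap: 0.0857
```

```bash
python3 go.py 1 28 1;  python3 - <<'E'
from rig import manip
import cv2
cv2.imwrite("pics/s2.png",cv2.resize(manip.camera("side")["image"][100:240,210:390],None,fx=4,fy=4,interpolation=cv2.INTER_CUBIC))
E
```

```text
t 3.27 joints [-0.92  0.87  0.58  1.88  0.28  0.8  -0.62] gap 85.7 F box-y -0.1 F n -0.3 boltframe y,out,up [ 1.7 34.  -0.6]
[0.5, -0.7, 6.0, 0.001, -0.002, -0.001]
```

View pics/s2.png

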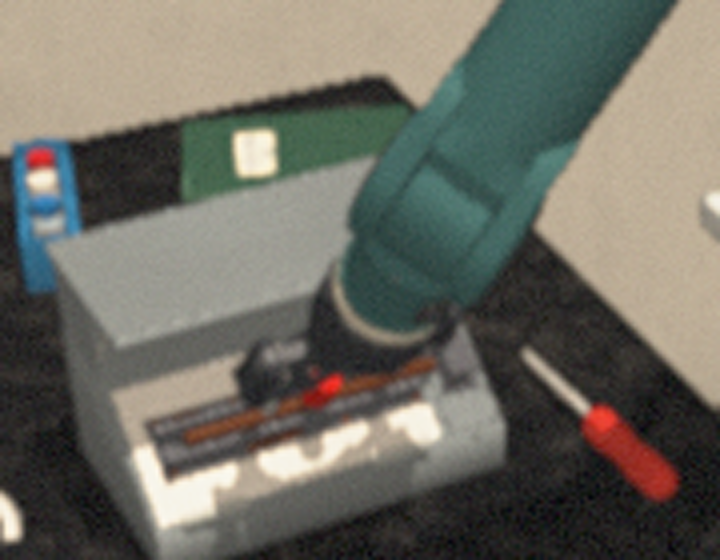

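Run:
```python
from h import *
p=np.array([.6014,.1052,.0967])
for s in(-1,0,1):
  for b in(.013,.035): X=p+by*.05*s+n*b; print(s,b,(proj("side",X)-[210,100])*4)
```

```text
-1 0.013 [[387.87686646 362.25490622]]
-1 0.035 [[396.02215738 351.4598752 ]]
0 0.013 [[321.06664934 383.05149362]]
0 0.035 [[328.33097917 372.41446932]]
1 0.013 [[252.37786721 404.43283801]]
1 0.035 [[258.70769787 393.96716849]]
```

Left fingertip near (252,398) and knob at (323,388) agree with the projection. I'll advance 6 mm and close.

Emit:
play_rows --targets '[[[0.5,-0.5,6,0,0,0,1],[0,0,0,0,0,0,-0.2],[0,0,0,0,0,0,-1],[0,0,0,0,0,0,-1],[0,0,0,0,0,0,-1],[0,0,0,0,0,0,-1]]]' --force 40

```text
clock: 4.08
tcp_pos: [0.6022, 0.1015, 0.0912]
ee_rot: [1.757, 1.862, -0.634]
force: [0.8, 0.1, -1.9]
finger_gap: 0.0189
```

```bash
python3 go.py 1 28 1
```

```text
t 4.08 joints [-0.91  0.88  0.58  1.88  0.28  0.78 -0.63] gap 18.9 F box-y 0.8 F n -1.4 boltframe y,out,up [ 2.3 27.3  0.1]
[-0.1, -1.3, -0.7, 0.003, -0.002, -0.001]
```

Emit:
play_rows --targets '[[[0,-2,0,0,0,0,-1],[0,-2,0,0,0,0,-1]]]'

```text
clock: 4.32
tcp_pos: [0.6008, 0.1014, 0.0912]
ee_rot: [1.756, 1.863, -0.628]
force: [5.2, -2.0, -2.4]
finger_gap: 0.0189
```

```bash
python3 go.py 1 28 1
```

```text
t 4.33 joints [-0.92  0.88  0.58  1.89  0.29  0.77 -0.63] gap 18.9 F box-y 5.1 F n -3.3 boltframe y,out,up [ 0.9 27.3  0.1]
[-0.1, 0.1, -0.7, 0.008, -0.004, -0.002]
```

Emit:
play_rows --targets '[[[0,-3,0,0,0,0,-1],[0,-3,0,0,0,0,-1]]]'

```text
clock: 4.58
tcp_pos: [0.5972, 0.1012, 0.0912]
ee_rot: [1.754, 1.863, -0.622]
force: [4.9, -1.6, -2.7]
finger_gap: 0.0187
```

```bash
python3 go.py 1 28 1
```

```text
t 4.58 joints [-0.92  0.87  0.59  1.9   0.29  0.76 -0.64] gap 18.7 F box-y 4.8 F n -3.3 boltframe y,out,up [-2.8 27.3  0.1]
[-0.1, 3.8, -0.6, 0.012, -0.005, -0.003]
```

Emit:
play_rows --targets '[[[0,-3,0,0.004,-0.002,-0.001,-1],[0,-3,0,0.004,-0.002,-0.001,-1]]]'

```text
clock: 4.82
tcp_pos: [0.5936, 0.101, 0.0912]
ee_rot: [1.754, 1.862, -0.628]
force: [5.4, -1.8, -2.8]
finger_gap: 0.0193
```

Emit:
play_rows --targets '[[[0,-3,0,0.004,-0.002,-0.001,-1],[0,-3,0,0.004,-0.002,-0.001,-1]]]'

```text
clock: 5.08
tcp_pos: [0.5932, 0.101, 0.0912]
ee_rot: [1.751, 1.861, -0.627]
force: [8.9, -3.1, -5.9]
finger_gap: 0.0194
```

```bash
python3 go.py 1 28 1
```

```text
t 5.08 joints [-0.93  0.87  0.59  1.91  0.29  0.76 -0.64] gap 19.4 F box-y 8.7 F n -6.8 boltframe y,out,up [-6.8 27.4  0.1]
[-0.1, 7.8, -0.5, 0.011, -0.001, -0.001]
```

Emit:
play_rows --targets '[[[0,-4,0,0.002,0,0,-1],[0,3,0,0,0,0,-1],[0,3,0,0,0,0,-1],[0,3,0,0,0,0,-1],[0,3,0,0,0,0,-1]]]'

```text
clock: 5.7
tcp_pos: [0.5944, 0.1011, 0.0912]
ee_rot: [1.757, 1.861, -0.647]
force: [-5.6, 0.9, 2.8]
finger_gap: 0.019
```

Emit:
play_rows --targets '[[[0,3,0,0,0,0,-1],[0,3,0,0,0,0,-1],[0,3,0,0,0,0,-1]]]'

```text
clock: 6.08
tcp_pos: [0.5974, 0.1013, 0.0912]
ee_rot: [1.758, 1.863, -0.66]
force: [-4.7, 0.1, 3.2]
finger_gap: 0.0191
```

```bash
python3 go.py 1 28 1
```

```text
t 6.08 joints [-0.91  0.88  0.58  1.88  0.28  0.8  -0.62] gap 19.1 F box-y -4.7 F n 2.7 boltframe y,out,up [-2.5 27.4  0.1]
[-0.2, 3.5, -0.6, -0.014, 0.006, 0.005]
```

Emit:
play_rows --targets '[[[0,4,0,-0.005,0.002,0.002,-1],[0,4,0,-0.005,0.002,0.002,-1],[0,4,0,-0.005,0.002,0.002,-1]]]'

```text
clock: 6.45
tcp_pos: [0.6036, 0.1017, 0.0912]
ee_rot: [1.758, 1.863, -0.65]
force: [-5.5, 1.6, 2.9]
finger_gap: 0.0192
```

Emit:
play_rows --targets '[[[0,4,0,-0.005,0.002,0.002,-1],[0,4,0,-0.005,0.002,0.002,-1]]]'

```text
clock: 6.7
tcp_pos: [0.6071, 0.1019, 0.0911]
ee_rot: [1.759, 1.863, -0.646]
force: [-5.4, 0.7, 3.5]
finger_gap: 0.0186
```

```bash
python3 go.py 1 28 1
```

```text
t 6.7 joints [-0.9   0.88  0.58  1.87  0.28  0.8  -0.62] gap 18.6 F box-y -5.3 F n 3.3 boltframe y,out,up [ 7.2 27.4  0.2]
[-0.2, -6.2, -0.6, -0.005, 0.0, 0.001]
```

Emit:
play_rows --targets '[[[0,4,0,-0.003,0,0,-1],[0,4,0,-0.003,0,0,-1]]]'

```text
clock: 6.95
tcp_pos: [0.6105, 0.1021, 0.0912]
ee_rot: [1.757, 1.864, -0.65]
force: [-4.4, 2.0, 3.3]
finger_gap: 0.019
```

Emit:
play_rows --targets '[[[0,4,0,-0.003,0,0,-1],[0,4,0,-0.003,0,0,-1]]]'

```text
clock: 7.2
tcp_pos: [0.6138, 0.1023, 0.0912]
ee_rot: [1.755, 1.864, -0.655]
force: [-6.0, 1.2, 4.6]
finger_gap: 0.0191
```

Emit:
play_rows --targets '[[[0,4,0,-0.003,0,0,-1]]]'

```text
clock: 7.32
tcp_pos: [0.6154, 0.1023, 0.0912]
ee_rot: [1.754, 1.865, -0.657]
force: [-6.1, 2.4, 4.7]
finger_gap: 0.0188
```

Emit:
play_rows --targets '[[[0,4,0,-0.003,0,0,-1]]]'

```text
clock: 7.45
tcp_pos: [0.6165, 0.1024, 0.0912]
ee_rot: [1.754, 1.865, -0.661]
force: [-9.2, 1.8, 5.1]
finger_gap: 0.0191
```

```bash
python3 go.py 1 28 1
```

```text
t 7.45 joints [-0.89  0.89  0.57  1.84  0.28  0.82 -0.6 ] gap 19.1 F box-y -9.0 F n 5.4 boltframe y,out,up [16.6 27.4  0.1]
[0.0, -15.6, -0.4, -0.012, 0.007, 0.007]
```

Emit:
play_rows --targets '[[[0,4,0,-0.003,0,0,-1],[0,-2,0,0,0,0,-1],[0,-5,0,0.002,0,0,-1],[0,-5,0,0.002,0,0,-1],[0,-5,0,0.002,0,0,-1],[0,-5,0,0.002,0,0,-1]]]'

```text
clock: 8.2
tcp_pos: [0.6065, 0.1019, 0.0912]
ee_rot: [1.75, 1.867, -0.64]
force: [5.0, -1.7, -4.4]
finger_gap: 0.0189
```

```bash
python3 go.py -7 28 1
```

```text
t 8.2 joints [-0.91  0.88  0.58  1.87  0.29  0.79 -0.62] gap 18.9 F box-y 4.9 F n -4.6 boltframe y,out,up [ 6.5 27.5  0.2]
[-0.2, -13.5, -0.6, 0.002, 0.001, 0.006]
```

Emit:
play_rows --targets '[[[0,-5,0,0.002,0,0.002,-1],[0,-5,0,0.002,0,0.002,-1],[0,-5,0,0.002,0,0.002,-1],[0,-5,0,0.002,0,0.001,-1]]]'

```text
clock: 8.7
tcp_pos: [0.5949, 0.1012, 0.0911]
ee_rot: [1.755, 1.861, -0.626]
force: [5.4, -1.2, -3.1]
finger_gap: 0.0187
```

Emit:
play_rows --targets '[[[0,-4,0,0.002,0,0,-1],[0,-4,0,0.002,0,0,-1]]]'

```text
clock: 8.95
tcp_pos: [0.591, 0.1011, 0.0911]
ee_rot: [1.754, 1.862, -0.621]
force: [6.1, -1.9, -3.8]
finger_gap: 0.0189
```

Emit:
play_rows --targets '[[[0,-4,0,0.002,0,0,-1]]]'

```text
clock: 9.07
tcp_pos: [0.5894, 0.101, 0.0911]
ee_rot: [1.752, 1.863, -0.618]
force: [9.0, -2.0, -5.3]
finger_gap: 0.0188
```

```bash
python3 go.py -7 28 1
```

```text
t 9.07 joints [-0.93  0.87  0.59  1.92  0.29  0.75 -0.65] gap 18.8 F box-y 8.9 F n -5.6 boltframe y,out,up [-10.6  27.4   0.3]
[-0.3, 3.6, -0.5, 0.016, -0.005, -0.003]
```

Emit:
play_rows --targets '[[[0,-4,0,0.004,0,0,-1]]]'

```text
clock: 9.2
tcp_pos: [0.5886, 0.1011, 0.0911]
ee_rot: [1.752, 1.864, -0.615]
force: [8.9, -2.2, -5.2]
finger_gap: 0.0192
```

Emit:
play_rows --targets '[[[0,2,0,-0.002,0,0,-1],[0,5,0,-0.003,0.001,0.001,-1],[0,5,0,-0.003,0.001,0.001,-1],[0,5,0,-0.003,0.001,0.001,-1],[0,5,0,-0.003,0.001,0.001,-1],[0,5,0,-0.003,0.001,0.001,-1],[0,5,0,-0.003,0.001,0.001,-1],[0,5,0,-0.003,0.001,0.001,-1],[0,5,0,-0.003,0.001,0.001,-1],[0,5,0,-0.003,0.001,0.001,-1]]]'

```text
clock: 10.45
tcp_pos: [0.6099, 0.1024, 0.0911]
ee_rot: [1.758, 1.864, -0.643]
force: [-5.4, 1.7, 3.5]
finger_gap: 0.0189
```

```bash
python3 go.py -7 28 1
```

```text
t 10.45 joints [-0.9   0.88  0.58  1.86  0.28  0.8  -0.62] gap 18.9 F box-y -5.3 F n 4.0 boltframe y,out,up [10.  27.5  0.5]
[-0.5, -17.0, -0.4, -0.003, -0.0, 0.001]
```

Emit:
play_rows --targets '[[[-0.5,5,0,-0.003,0,0,-1],[0,5,0,-0.003,0,0,-1],[0,4,0,-0.003,0,0,-1]]]'

```text
clock: 10.82
tcp_pos: [0.617, 0.1028, 0.0911]
ee_rot: [1.755, 1.865, -0.649]
force: [-5.7, 1.6, 4.9]
finger_gap: 0.0192
```

Emit:
play_rows --targets '[[[0,4,0,-0.003,0,0,-1],[0,4,0,-0.003,0,0,-1]]]'

```text
clock: 11.08
tcp_pos: [0.6202, 0.103, 0.0911]
ee_rot: [1.754, 1.866, -0.654]
force: [-5.5, 1.9, 5.1]
finger_gap: 0.019
```

Emit:
play_rows --targets '[[[0,4,0,-0.003,0,0,-1]]]'

```text
clock: 11.2
tcp_pos: [0.6214, 0.103, 0.0911]
ee_rot: [1.753, 1.866, -0.658]
force: [-8.8, 2.6, 5.3]
finger_gap: 0.0186
```

```bash
python3 go.py -7 28 1
```

```text
t 11.2 joints [-0.89  0.89  0.57  1.83  0.28  0.82 -0.6 ] gap 18.6 F box-y -8.6 F n 6.1 boltframe y,out,up [21.5 27.6  0.4]
[-0.2, -28.5, -0.1, -0.01, 0.006, 0.008]
```

Emit:
play_rows --targets '[[[0,4,0,-0.003,0.001,0.001,-1]]]'

```text
clock: 11.32
tcp_pos: [0.6216, 0.103, 0.0912]
ee_rot: [1.755, 1.865, -0.663]
force: [-10.3, 3.0, 6.0]
finger_gap: 0.0188
```

Emit:
play_rows --targets '[[[0,-2,0,0.002,0,0,-1],[0,-5,0,0.003,0,0,-1],[0,-5,0,0.003,0,0,-1],[0,-5,0,0.003,0,0,-1],[0,-5,0,0.003,0,0,-1],[0,-5,0,0.003,0,0,-1],[0,-5,0,0.003,0,0,-1],[0,-5,0,0.003,0,0,-1],[0,-5,0,0.003,0,0,-1],[0,-5,0,0.003,0,0,-1],[0,-5,0,0.003,0,0,-1]]]'

```text
clock: 12.7
tcp_pos: [0.597, 0.1017, 0.0911]
ee_rot: [1.754, 1.869, -0.624]
force: [5.5, -1.4, -3.5]
finger_gap: 0.0191
```

```bash
python3 go.py -7 28 1
```

```text
t 12.7 joints [-0.92  0.87  0.58  1.9   0.29  0.76 -0.63] gap 19.1 F box-y 5.4 F n -3.8 boltframe y,out,up [-3.  27.6  0.5]
[-0.5, -4.0, -0.5, 0.01, -0.008, 0.002]
```

Emit:
play_rows --targets '[[[-0.5,-5,0,0.004,-0.002,0,-1],[0,-5,0,0.004,-0.002,0,-1],[0,-4,0,0.004,0,0,-1]]]'

```text
clock: 13.08
tcp_pos: [0.5892, 0.1012, 0.0911]
ee_rot: [1.754, 1.868, -0.625]
force: [5.9, -0.9, -2.3]
finger_gap: 0.0189
```

Emit:
play_rows --targets '[[[0,-4,0,0.003,0,0,-1],[0,-4,0,0.003,0,0,-1]]]'

```text
clock: 13.32
tcp_pos: [0.5862, 0.101, 0.091]
ee_rot: [1.754, 1.868, -0.62]
force: [6.6, -1.5, -4.3]
finger_gap: 0.0187
```

Emit:
play_rows --targets '[[[0,-4,0,0.003,0,0,-1]]]'

```text
clock: 13.45
tcp_pos: [0.5846, 0.1009, 0.0911]
ee_rot: [1.754, 1.869, -0.618]
force: [5.6, -2.3, -3.3]
finger_gap: 0.0191
```

```bash
python3 go.py -7 28 1
```

```text
t 13.45 joints [-0.94  0.86  0.59  1.93  0.29  0.75 -0.64] gap 19.1 F box-y 5.5 F n -4.2 boltframe y,out,up [-15.3  27.5   0.5]
[-0.5, 8.3, -0.4, 0.014, -0.009, 0.0]
```

Emit:
play_rows --targets '[[[-0.5,-4,0,0.003,-0.002,0,-1]]]'

```text
clock: 13.58
tcp_pos: [0.5827, 0.1008, 0.0911]
ee_rot: [1.753, 1.868, -0.618]
force: [5.2, -1.0, -4.6]
finger_gap: 0.0188
```

Emit:
play_rows --targets '[[[0,-4,0,0.003,-0.002,0,-1]]]'

```text
clock: 13.7
tcp_pos: [0.5806, 0.1006, 0.091]
ee_rot: [1.752, 1.867, -0.619]
force: [3.9, -1.1, -2.9]
finger_gap: 0.0187
```

```bash
python3 go.py -7 28 1
```

```text
t 13.7 joints [-0.94  0.86  0.59  1.94  0.29  0.74 -0.65] gap 18.7 F box-y 3.8 F n -3.1 boltframe y,out,up [-19.4  27.5   0.5]
[-0.5, 12.4, -0.3, 0.014, -0.007, 0.0]
```

It has run past the farthest possible stop (−15.7) with falling drag, so it has broken through. Now I'll draw it fully open.

Emit:
play_rows --targets '[[[0,-4,0,0.003,0,0,-1]]]'

```text
clock: 13.82
tcp_pos: [0.5784, 0.1005, 0.091]
ee_rot: [1.753, 1.867, -0.619]
force: [5.0, -0.4, -2.8]
finger_gap: 0.0187
```

Emit:
play_rows --targets '[[[-0.5,3,0,0.003,-0.002,0,-1],[0,5,0,0,0,0,-1],[0,5,0,0,0,0,-1],[0,5,0,0,0,0,-1],[0,5,0,0,0,0,-1],[0,5,0,0,0,0,-1]]]'

```text
clock: 14.58
tcp_pos: [0.5941, 0.1014, 0.0911]
ee_rot: [1.761, 1.866, -0.657]
force: [-5.2, 0.4, 3.3]
finger_gap: 0.019
```

```bash
python3 go.py 30 28 1
```

```text
t 14.57 joints [-0.91  0.88  0.58  1.89  0.28  0.8  -0.62] gap 19.0 F box-y -5.1 F n 3.0 boltframe y,out,up [-5.9 27.5  0.4]
[-0.6, 35.9, -1.0, -0.014, 0.001, 0.005]
```

Emit:
play_rows --targets '[[[-0.5,5,0,-0.005,0,0.002,-1],[0,5,0,-0.005,0,0.002,-1],[0,5,0,-0.003,0,0,-1],[0,5,0,-0.003,0,0,-1],[0,5,0,-0.003,0,0,-1],[0,5,0,-0.003,0,0,-1],[0,5,0,-0.003,0,0,-1],[0,5,0,-0.003,0,0,-1]]]'

```text
clock: 15.58
tcp_pos: [0.621, 0.103, 0.0912]
ee_rot: [1.753, 1.864, -0.659]
force: [-5.5, 1.0, 4.2]
finger_gap: 0.0189
```

```bash
python3 go.py 30 28 1
```

```text
t 15.57 joints [-0.89  0.89  0.57  1.83  0.28  0.82 -0.6 ] gap 18.9 F box-y -5.4 F n 4.1 boltframe y,out,up [21.1 27.6  0.4]
[-0.5, 8.9, -0.5, -0.011, 0.007, 0.007]
```

Emit:
play_rows --targets '[[[-0.5,4,0,-0.004,0.002,0.002,-1],[0,4,0,-0.004,0.002,0.002,-1]]]'

```text
clock: 15.82
tcp_pos: [0.6258, 0.1033, 0.0911]
ee_rot: [1.757, 1.863, -0.653]
force: [-5.0, 1.4, 3.1]
finger_gap: 0.0188
```

Emit:
play_rows --targets '[[[0,4,0,-0.004,0.002,0.002,-1],[0,4,0,-0.004,0.002,0.002,-1]]]'

```text
clock: 16.08
tcp_pos: [0.6305, 0.1037, 0.0911]
ee_rot: [1.759, 1.863, -0.649]
force: [-5.4, 0.7, 3.1]
finger_gap: 0.0193
```

```bash
python3 go.py 30 28 1
```

```text
t 16.07 joints [-0.88  0.9   0.57  1.81  0.28  0.83 -0.6 ] gap 19.3 F box-y -5.4 F n 3.1 boltframe y,out,up [30.6 27.6  0.6]
[-0.6, -0.6, -0.3, -0.007, 0.002, 0.001]
```

Emit:
play_rows --targets '[[[-0.5,4,0,-0.004,0,0,-1]]]'

```text
clock: 16.2
tcp_pos: [0.6326, 0.1038, 0.0912]
ee_rot: [1.758, 1.863, -0.649]
force: [-9.4, 3.0, 3.0]
finger_gap: 0.0189
```

Emit:
play_rows --targets '[[[0,4,0,-0.004,0,0,-1]]]'

```text
clock: 16.32
tcp_pos: [0.6326, 0.1038, 0.0911]
ee_rot: [1.759, 1.863, -0.655]
force: [-12.4, 3.6, 7.6]
finger_gap: 0.0188
```

Emit:
play_rows --targets '[[[0,4,0,-0.004,0,0,-1]]]'

```text
clock: 16.45
tcp_pos: [0.6325, 0.1037, 0.0911]
ee_rot: [1.759, 1.863, -0.661]
force: [-11.7, 2.4, 6.1]
finger_gap: 0.0187
```

```bash
python3 go.py 30 28 1
python3 - <<'E'
from rig import manip
import cv2
cv2.imwrite("pics/s3.png",cv2.resize(manip.camera("side")["image"][100:240,210:390],None,fx=4,fy=4,interpolation=cv2.INTER_CUBIC))
E
```

```text
t 16.45 joints [-0.87  0.9   0.57  1.8   0.28  0.84 -0.59] gap 18.7 F box-y -11.5 F n 6.6 boltframe y,out,up [32.6 27.6  0.5]
[-0.5, -2.6, -0.3, -0.015, 0.006, 0.005]
```

View pics/s3.png

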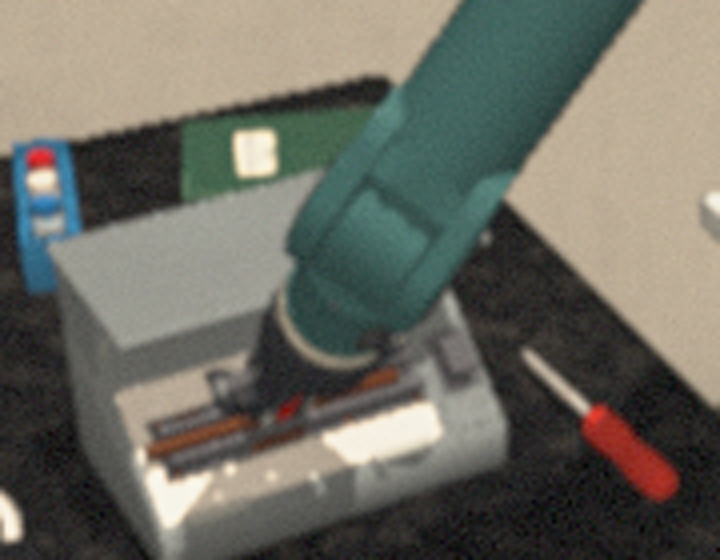

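The bolt hit a hard end stop at y=32.6, so the grip offset is about +2.6. The picture shows the knob at (290,405) at the left end and the box corners where they were. Now I'll push it home; the stop should come near −27.4.

Emit:
play_rows --targets '[[[-0.5,-3,0,-0.003,0.002,0.002,-1],[0,-5,0,0,0,0,-1],[0,-5,0,0,0,0,-1],[0,-5,0,0.002,0,0,-1],[0,-5,0,0.002,0,0,-1],[0,-5,0,0.002,0,0,-1],[0,-5,0,0.002,0,0,-1],[0,-5,0,0.002,0,0,-1],[0,-5,0,0.002,0,0,-1],[0,-5,0,0.002,0,0,-1],[0,-5,0,0.002,0,0,-1]]]'

```text
clock: 17.88
tcp_pos: [0.6038, 0.1021, 0.0911]
ee_rot: [1.753, 1.865, -0.614]
force: [5.3, 1.1, -2.7]
finger_gap: 0.0192
```

```bash
python3 go.py -27.4 28 1
```

```text
t 17.88 joints [-0.92  0.87  0.59  1.89  0.29  0.76 -0.63] gap 19.2 F box-y 5.4 F n -1.6 boltframe y,out,up [ 3.9 27.6  0.6]
[-0.6, -31.3, -1.0, 0.017, -0.008, -0.003]
```

Emit:
play_rows --targets '[[[-0.5,-5,0,0.005,-0.002,0,-1],[0,-5,0,0.005,-0.002,0,-1],[0,-5,0,0.003,0,0,-1],[0,-5,0,0.003,0,0,-1],[0,-5,0,0.003,0,0,-1],[0,-5,0,0.003,0,0,-1],[0,-5,0,0.003,0,0,-1],[0,-5,0,0.003,0,0,-1]]]'

```text
clock: 18.88
tcp_pos: [0.5793, 0.1005, 0.091]
ee_rot: [1.756, 1.865, -0.616]
force: [5.7, -0.6, -4.3]
finger_gap: 0.0184
```

```bash
python3 go.py -27.4 28 1
```

```text
t 18.88 joints [-0.94  0.86  0.59  1.94  0.29  0.74 -0.65] gap 18.4 F box-y 5.6 F n -3.9 boltframe y,out,up [-20.7  27.5   0.5]
[-0.5, -6.7, -0.6, 0.015, -0.009, -0.004]
```

Emit:
play_rows --targets '[[[-0.5,-4,0,0.005,-0.003,0,-1],[0,-4,0,0.005,-0.002,0,-1]]]'

```text
clock: 19.12
tcp_pos: [0.5748, 0.1002, 0.0911]
ee_rot: [1.757, 1.863, -0.622]
force: [4.5, -0.9, -4.2]
finger_gap: 0.0189
```

Emit:
play_rows --targets '[[[0,-4,0,0.003,0,0,-1]]]'

```text
clock: 19.25
tcp_pos: [0.5727, 0.1001, 0.091]
ee_rot: [1.757, 1.863, -0.622]
force: [8.2, -1.9, -4.7]
finger_gap: 0.0186
```

Emit:
play_rows --targets '[[[0,-4,0,0.003,0,0,-1]]]'

```text
clock: 19.38
tcp_pos: [0.5724, 0.1002, 0.0911]
ee_rot: [1.756, 1.864, -0.616]
force: [9.3, -3.2, -6.9]
finger_gap: 0.0188
```

Emit:
play_rows --targets '[[[0,-4,0,0.003,0,0,-1]]]'

```text
clock: 19.5
tcp_pos: [0.572, 0.1003, 0.091]
ee_rot: [1.755, 1.865, -0.612]
force: [8.7, -2.9, -6.7]
finger_gap: 0.019
```

```bash
python3 go.py -27.4 28 1
```

```text
t 19.5 joints [-0.95  0.86  0.59  1.96  0.29  0.73 -0.66] gap 19.0 F box-y 8.6 F n -7.3 boltframe y,out,up [-27.9  27.6   0.6]
[-0.6, 0.5, -0.4, 0.018, -0.01, -0.004]
```

Emit:
play_rows --targets '[[[0,-5,0,0.012,-0.006,-0.002,-1],[0,-5,0,0.01,-0.004,-0.002,-1]]]'

```text
clock: 19.75
tcp_pos: [0.5712, 0.1003, 0.0911]
ee_rot: [1.751, 1.864, -0.623]
force: [10.7, -5.1, -8.4]
finger_gap: 0.0187
```

```bash
python3 go.py -27.4 28 1
```

```text
t 19.75 joints [-0.95  0.86  0.59  1.96  0.29  0.74 -0.66] gap 18.7 F box-y 10.4 F n -10.1 boltframe y,out,up [-28.7  27.7   0.6]
[-0.6, 1.3, -0.3, 0.013, -0.004, -0.0]
```

Emit:
play_rows --targets '[[[0,0.5,0,0,0,0,-1],[0,0,0,0,0,0,0],[0,0,0,0,0,0,0.5],[0,0,0,0,0,0,0.5],[0,0,0,0,0,0,0.5]]]'

```text
clock: 20.38
tcp_pos: [0.5704, 0.0998, 0.0913]
ee_rot: [1.755, 1.862, -0.627]
force: [0.4, -0.4, -1.2]
finger_gap: 0.0638
```

```bash
python3 go.py -27.4 80 4;python3 - <<'E'
from rig import manip
import cv2
cv2.imwrite("pics/s4.png",cv2.resize(manip.camera("side")["image"][100:240,210:390],None,fx=4,fy=4,interpolation=cv2.INTER_CUBIC))
E
```

```text
t 20.38 joints [-0.95  0.86  0.59  1.96  0.29  0.74 -0.66] gap 63.8 F box-y 0.4 F n -1.2 boltframe y,out,up [-29.6  27.6   0.1]
[0.0, 0.7, -13.1, 0.002, -0.001, -0.001]
[0.0, 0.6, -13.1, 0.002, -0.001, -0.001]
[-0.0, 0.6, -13.1, 0.002, -0.001, -0.001]
[-0.0, 0.6, -13.1, 0.002, -0.001, -0.001]
```

View pics/s4.png

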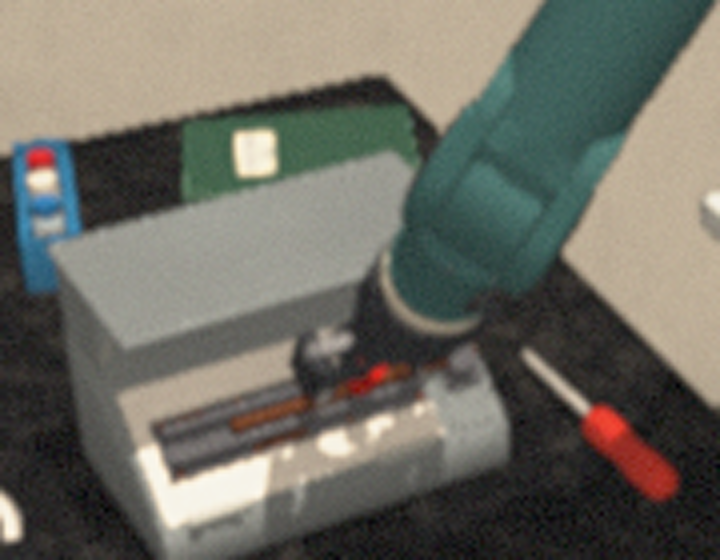

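Fingers are open around the knob at (367,378), and the box is unmoved. I'll retreat along the normal.

Emit:
play_rows --targets '[[[0,0.5,-13,0,0,0,0.5],[0,0.5,-14,0,0,0,0.5],[0,0,-16,0,0,0,0.5],[0,0,-18,0,0,0,0.5],[0,0,-20,0,0,0,0.5],[0,0,-20,0,0,0,0.5]]]'

```text
clock: 21.18
tcp_pos: [0.5664, 0.1693, 0.1745]
ee_rot: [1.755, 1.862, -0.625]
force: [0.7, -0.4, 0.5]
finger_gap: 0.064
```

```bash
python3 go.py -27.4 200 3
```

```text
t 21.18 joints [-1.04  0.75  0.6   1.86  0.27  0.97 -0.65] gap 64.0 F box-y 0.7 F n 0.1 boltframe y,out,up [-29.5 135.9  -0. ]
[0.1, 0.9, -21.3, 0.003, -0.001, -0.001]
[0.1, 0.9, -21.3, 0.003, -0.001, -0.001]
[0.0, 0.8, -21.3, 0.003, -0.001, -0.001]
```

Emit:
play_rows --targets '[[[0,0,-30,0,0,0,0.5],[0,0,-30,0,0,0,0.5],[0,0,-30,0,0,0,0.5],[0,0,-30,0,0,0,0.5],[0,0,0,0,0,0,0.5]]]'

```text
clock: 21.8
tcp_pos: [0.56, 0.2539, 0.2751]
ee_rot: [1.754, 1.869, -0.613]
force: [0.2, -0.4, -0.6]
finger_gap: 0.0638
```

Run:
```python
from rig import manip
import cv2
a=manip.camera("side")["image"];b=manip.camera("top")["image"]
cv2.imwrite("pics/s5f.png",a)
cv2.imwrite("pics/s5.png",cv2.resize(a[130:250,210:350],None,fx=5,fy=5,interpolation=cv2.INTER_CUBIC))
cv2.imwrite("pics/t5.png",b); print(manip.get_obs()["force"])
cv2.imwrite("pics/t5c.png",cv2.resize(b[140:280,325:445],None,fx=4,fy=4,interpolation=cv2.INTER_CUBIC))
```

```text
[ 0.06064535  0.10987328 -0.47513898]
```

View pics/s5.png

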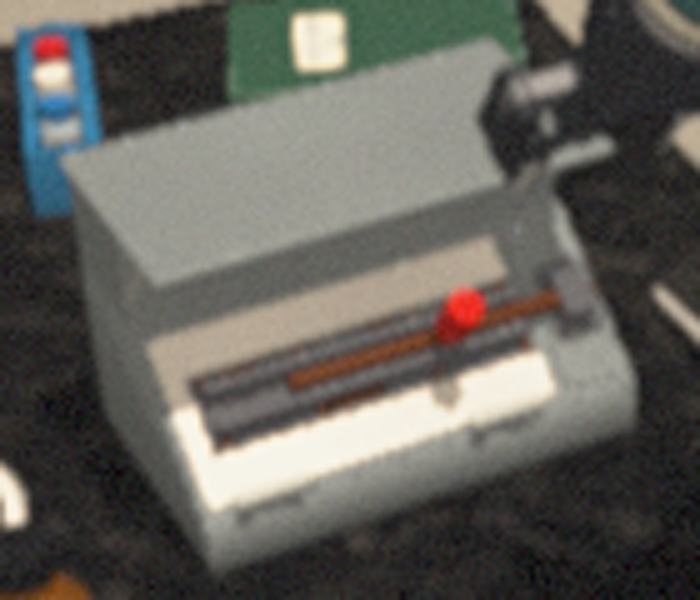

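View pics/t5c.png

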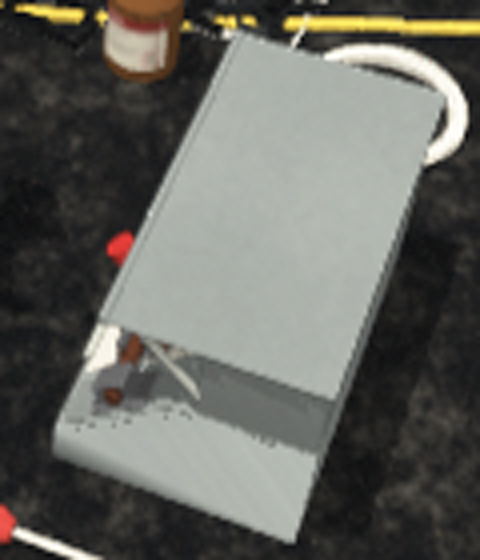

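View pics/s5f.png

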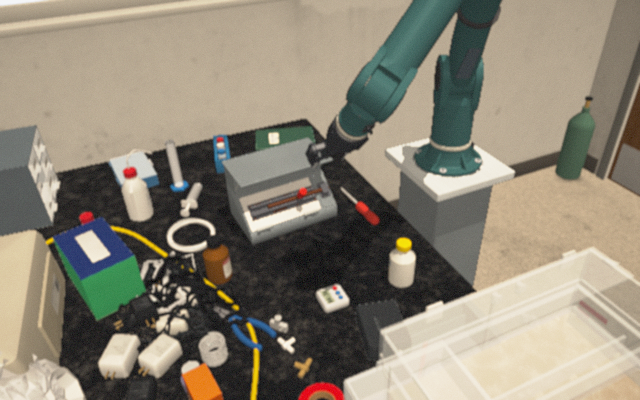

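Run:
```python
from h import *
# image shift of box patches before/after by ECC / phase correlation
for nme,a,b,rois in (("side","pics/side0.png","pics/s5f.png",[(150,205,222,262),(200,245,240,330),(165,215,222,250)]),("top","pics/top0.png","pics/t5.png",[(215,275,335,410),(145,200,375,440),(235,278,335,405)])):
    A=cv2.cvtColor(cv2.imread(a),6).astype(np.float32);B=cv2.cvtColor(cv2.imread(b),6).astype(np.float32)
    for r0,r1,c0,c1 in rois:
        W=np.eye(2,3,dtype=np.float32)
        try: cc,W=cv2.findTransformECC(A[r0:r1,c0:c1],B[r0:r1,c0:c1],W,cv2.MOTION_TRANSLATION,(3,200,1e-5)); print(nme,(r0,c0),W[:,2].round(2),round(cc,3))
        except Exception as e: print(nme,"fail")
X=w((0,0,100),q)[0]
for d in(by*.001,bx*.001): print("px per mm",proj("side",X+d)-proj("side",X),proj("top",X+d)-proj("top",X))
K=tri(S(465,308),T(122,250))[0]; K0=tri(S(408,325),T(140,213))[0]
print("knob now",K,"moved by mm",(K-K0)@by*1000,(K-K0)@bx*1000)
for y in(-30,): 
  P=np.array([-71,y,104])+17*np.array([-np.sin(t40),0,np.cos(t40)]); print("home knob px exp",proj("side",w(P,q)),proj("top",w(P,q)),"seen",S(465,308),T(122,250))
```

```text
side (150, 222) [0.64 0.25] 0.992
side (200, 240) [ 1.26 -0.06] 0.99
side (165, 222) [1.02 0.09] 0.996
top (215, 335) [-0.01  0.6 ] 0.997
top (145, 375) [-0.42 -0.01] 0.979
top (235, 335) [0.18 0.55] 0.996
px per mm [[-0.32770666  0.09829009]] [[ 0.12079732 -0.27076267]]
px per mm [[-0.14402111 -0.1684477 ]] [[0.35776186 0.12130462]]
knob now [0.56626834 0.11945085 0.11401344] moved by mm -33.915256794855225 0.3179784608553933
home knob px exp [[302.22320704 190.94743919]] [[355.2348853  200.33285894]] seen (302.6, 191.2) (355.1, 202.1)
```

Run:
```python
from rig import manip
print(manip.job_done()); print(manip.get_obs()["clock"])
```

```text
the job is handed in; nothing more can be done
None
the job is handed in; nothing more can be done
```

The bolt is worked loose, was drawn fully open once, and is now pushed home into the keeper. The gripper has let go and backed off. I handed the job in at about 22 s, and the hand-in gives no verdict.

- **Working it loose:** I gripped the red knob under the hood with the tool 40° from vertical. The strokes met stops at −7, +17, −11 and +21.5 mm, and I reversed at each at about 9–12 N. The fifth stroke, towards home, broke through.
- **Open and home:** it hit the hard open stop at +32.6 mm by the tool reading. It then ran about 60 mm to the home stop, reached at about −28 mm.
- **Knob position:** by the two camera views the knob ended about 30.5 mm to the home side of centre, against the −30 mm expected, and the rod's end sits at the keeper.
- **Box movement:** the before and after pictures show it shifted about 2–3 mm towards the home side. That is inside the 1 cm limit, but it did not stay perfectly still. It most likely crept on the last presses against the home stop, when the tool reading drifted from −27.9 to −29.6 mm.
- **Other things:** in the last side picture the bottle, screwdriver and timer look unmoved, and the force on the tool was near zero.

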